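# Shut the steriliser and hold the surface probe on its measuring ring

### The arm

A 6-joint arm with a two-finger parallel gripper is mounted at the origin on a cart in front of the work surface, level with it; the furniture and walls round the work are solid. World frame = base frame: x ahead of the robot, y to its left, z up, the work surface at z = 0. Lengths are in m, angles in rad, forces in N, time in s.
With the tool pointing down it reaches from about 0.425 to 0.925 m from the base axis. Payload 12.5 kg.
Tool frame: the origin (TCP) lies at the very end of the fingers, on their centre line; the grasp point (between the pads) lies behind it (robot.grasp_offset is the z of the grasp point in the tool frame, in m); z points along the fingers, y is the direction in which the jaws open and shut (so a half turn about z gives the same grasp; the last joint's range is limited). The gripper opens to 85 mm and grips with 20 to 120 N. Pads are 22 mm wide; open, the fingers measure 114 mm over their backs; the gripper's body (76 mm by 85 mm) begins 54 mm behind the grasp point. The pads swing forward as they close: fully open they stand 13 mm farther back than shut.
Start: joints at [1.022, 0.491, 1.559, -0, 1.092, -0.106], TCP at [0.268, 0.565, 0.231] pointing down, gripper open.
Joint ranges: [-3.1, 3.1], [-0.84, 2.19], [0.05, 2.79], [-1.13, 4.28], [0.06, 2.93], [-2.69, 2.69]. Speed limits (rad/s): [2.22, 2.22, 2.79, 3.14, 3.14, 3.14].

### API

Orientations are given as a unit quaternion [x, y, z, w].
In Python, from workcell import get_obs, imaging, order, robot gives the robot as it stands.
- The arm moves only by the tool arm_command, never from a script. Its argument "commands" is a list of rows, each a list of 3 entries, a list of its own where there are three numbers: the finger opening in m, from 0 to 0.0854, then the shift along the tool's x, y, z in m, then the turn, a rotation vector about the tool's x, y, z in rad. In form: [[hand, [x, y, z], [rx, ry, rz]], ...]. A call has 1 to 20 rows; each row is the pose to reach, as a shift and turn from the pose commanded when the call began, along the tool's axes at that moment; what a row does not reach only later rows make up. A row lasts 1/10 s, in which the tool goes at most 50 mm and 8.59 degrees, less where a joint would pass 70% of its speed; a pose out of reach is approached as far as the arm can. A call with a gripper value outside its range is refused whole. The fingers move at their own pace and stop on an object; the grip force is fixed at half the most. Time passes only in rows, so rows that repeat a pose let the fingers close. It gives the time, the measured TCP pose, the force and the opening at its end, in the units of the state.
- get_obs(): the state, without advancing time (a new reading comes with each control period).
- imaging.read_camera(name): name is "side" or "top"; returns a dict with "color" (480x640x3 uint8, red, green, blue), "depth" (480x640 float32, m along the optical axis (not along the pixel's ray), 0 where there is no reading), "mtx" (3x3 intrinsics, pixels), "D" ([k1, k2, p1, p2, k3] as OpenCV has them; the pictures are not rectified), "R" (3x3) and "t" (3): a world point X has camera coordinates R X + t. Camera axes: x right, y down, z forward; pixel columns grow to the right and rows downward; lengths in m; the calibration is good to about 2 mm. A picture is of the moment at which its call begins.
- order.job_done(): hands the job in, once; it reports no verdict.
The state is a dict: "clock": time; "qpos": joint angles; "qd": joint speeds; "tau": joint torques, N m; "tool_pos": TCP position; "tool_rot": TCP orientation; "ft_force": force on the tool from outside, world axes, zero at the start; "moment": the same for the moment, N m; "width": finger opening in m.
Only numpy, scipy, OpenCV 4.12 (cv2) and the standard library are available. Lean on these libraries where they do the work, as an engineer would, in place of code of your own. Each camera call takes 0.05 s, during which the arm holds its last target. There are 200 camera calls.

### The job

Shut the hinged lid of the stainless cutlery steriliser fully. Then take the upright surface probe out of its stand and hold it upright with its flat foot inside the raised ring on the shut lid, pressing lightly so that the sprung foot sinks about half its travel, for at least three seconds. Finish while still holding the probe there; do not press hard, and leave the mug, saucer, teaspoon and needle thermometer alone.

Things in the scene. Friction and masses are not known exactly. Their poses are not given: they have to be found in the camera images.
- steriliser: Bench steriliser for cutlery, fixed to the worktop: open stainless trough 170 x 230 x 90 mm high with a black rotary control and grey panel on its front, forks and a spoon inside. Origin: centre of its underside; x points from its front (robot side) to its back, y to its left, z up. Stands right of the middle, yaw within 0.3 rad of facing the robot.
- lid (a joint): Hinge of the flat stainless lid (170 x 230 x 8 mm, 0.3 kg), along the trough's back top edge. 0 = shut, grows as it opens, rad; starts 0.5 to 0.85. It stays at any angle (friction about 0.4 N m: some 3 N at the front edge moves it) and is shut by pushing its outer face down.
- lid_hinge (a point): Middle of the lid's hinge line, on the lid's underside, 85 mm behind the trough's centre and 90.5 mm above the worktop. x, y, z as the lid's: the lid extends 170 mm along -x, its outer face is at z = +8 mm.
- lid_handle (a point): Top of the small black knob on the lid's outer face: in the lid's frame 140 mm from the hinge along -x, on the middle line, 35 mm proud of the face.
- spot (a point): The measuring spot: centre of a black raised ring (inside diameter 32 mm, outside 40 mm, 2 mm high) on the outer face of the lid, on the face itself; in the lid's frame 70 mm from the hinge along -x and 60 mm to -y (to the right of the middle, seen from the robot). z is the face's outward normal; with the lid shut it is 98.5 mm above the worktop.
- stand_mouth (a point): Centre of the open top of the fixed probe stand: grey tube of 36 mm outside and 22 mm inside diameter, top 85 mm above the worktop, on a round steel foot of 90 mm diameter. Stands left of the middle. A wall cabinet hangs over the back of the worktop, left and middle, from about 0.62 m ahead of the robot and 0.57 m up: keep the arm clear of it.
- probe_grip (a point): Grip centre of the loose surface probe (0.1 kg), on its axis; z runs along the axis from foot to head. Black ribbed round handle, 26 mm diameter, from 47 mm below this point to 45 mm above; a grey 20 mm button head adds 8 mm. The foot's face is 130 mm below this point when the spring is slack. The probe stands upright in the stand and is clear of it when lifted 80 mm.
- foot_face (a point): Centre of the flat underside of the probe's sprung steel foot (12 mm diameter), on the probe's axis; in the stand it hangs free 10 mm above the worktop.
- probe_foot (a joint): How far the sprung foot is pushed up into the probe, m: 0 slack, 0.014 at its stop. Spring 350 N/m, so half travel (0.007) is about 2.5 N.
- probe: The surface probe as a whole; origin on its axis where the foot's face is when slack, z along the axis up to the head. From there up: sprung foot; 9 mm steel tube; grey spigot of 19 mm diameter, 11 mm long, which sits in the stand's tube; black collar of 34 mm diameter at 75 to 83 mm, which rests on the stand's mouth; handle.
- mug: Dark mug, 73 mm across, 92 mm high, standing behind the middle of the work; leave alone. Origin: centre of its underside.
- saucer: White saucer, 150 mm across, at the far left; leave alone. Origin: centre of its underside.
- teaspoon: Teaspoon, 130 mm long, near the front edge in the middle; leave alone. Origin: centre of its underside.
- probe_thermometer: Flat white digital thermometer with a thin needle, 229 mm long, lying at the far left; not the probe to use, leave alone. Origin: centre of its underside.
There are look-alikes about, which are no part of the job. What is shaped like the probe but turquoise is not meant.

How it is judged:
By the outcome, as a careful person would: the job done as asked, in the order asked, and still so for the second after the job is handed in, while the arm keeps its last pose, push and grip.
It also fails if it takes over 66 s, if anything falls off the work surface, if the arm or the gripper's body presses on something with over 40 N, if the wrist force passes 120 N, or if a joint passes its speed limit or range.

## Working session

There is one attempt and no reset: what is moved stays moved. The work goes in short steps, Python scripts to look and compute and a tool call to move; the robot and the scene stay as the last step left them, time stands still between calls to the robot, and variables do not carry over. Pictures are saved under pics/ and viewed, about 8 in all and at most 12, crops included, and the job is handed in when it is done.

Besides the shell and the picture viewer there is one more tool, called after ">>>" as a command line: name --argument value ..., lists and objects as JSON in quotes. arm_command: Moves the arm, as the interface text tells. Its arguments: {"type":"object","properties":{"commands":{"type":"array","items":{"type":"array"}}},"required":["commands"]}

```bash
ls; mkdir -p pics
cat > h.py <<'E'
import numpy as np, cv2
from workcell import get_obs, imaging, order, robot
from scipy.spatial.transform import Rotation as Ro
def cam(n):
    return imaging.read_camera(n)
def ray(c,uv):
    p=cv2.undistortPoints(np.array([[uv]],float),np.array(c['mtx']),np.array(c['D']))[0,0]
    R=np.array(c['R']);t=np.array(c['t'])
    return -R.T@t, R.T@np.array([p[0],p[1],1.])
def plane(c,uv,z):
    o,d=ray(c,uv); return o+d*(z-o[2])/d[2]
def pt(c,uv):
    u,v=map(int,np.round(uv)); D=c['depth'][v-1:v+2,u-1:u+2]; D=D[D>0]
    o,d=ray(c,uv); return o+d*np.median(D) if len(D) else None
def proj(c,X):
    rv=cv2.Rodrigues(np.array(c['R'],float))[0]
    return cv2.projectPoints(np.array(X,float).reshape(-1,3),rv,np.array(c['t'],float),np.array(c['mtx']),np.array(c['D']))[0][:,0]
def save(c,name,box=None,s=1):
    im=c['color'][:,:,::-1]
    if box: im=im[box[1]:box[3],box[0]:box[2]]
    cv2.imwrite('pics/'+name,cv2.resize(im,None,fx=s,fy=s,interpolation=cv2.INTER_CUBIC))
E
python3 - <<'E'
from h import *
o=get_obs();print(o);print(robot.grasp_offset)
for n in('top','side'):
    c=cam(n);save(c,n+'0.png');np.savez(n+'0.npz',**c);print(n,-np.array(c['R']).T@c['t'],np.array(c['R'])[2])
E
```

```text
pics
{'clock': 0.0, 'qpos': array([ 1.02239716e+00,  4.91557485e-01,  1.55949557e+00, -3.64225832e-06,
        1.09170726e+00, -1.05605019e-01]), 'qd': array([-0.00047987,  0.00085514, -0.00072813,  0.00099809,  0.0003584 ,
        0.00114452]), 'tau': array([-3.01415246e-03, -6.18430853e+01, -2.61590624e+01, -2.20369511e-04,
        4.04007646e-03, -2.00796734e-05]), 'tool_pos': array([0.26764328, 0.5645175 , 0.23071315]), 'tool_rot': array([ 2.19591954e-01,  9.75591632e-01, -5.53412512e-04, -1.85999707e-04]), 'ft_force': array([-0.19322257, -0.15420207, -0.12977181]), 'moment': array([ 0.05247994, -0.00867675, -0.02413358]), 'width': 0.08533177802238719}
-0.0187
top [0.37212321 0.12066888 1.46101218] [ 0.08898941 -0.00817589 -0.99599902]
side [-0.03790364 -0.78876599  0.534234  ] [ 0.46688539  0.79110062 -0.39519343]
```

View pics/top0.png

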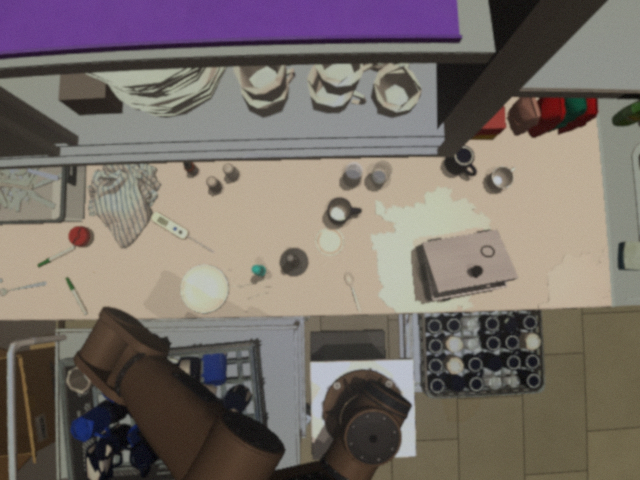

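View pics/side0.png

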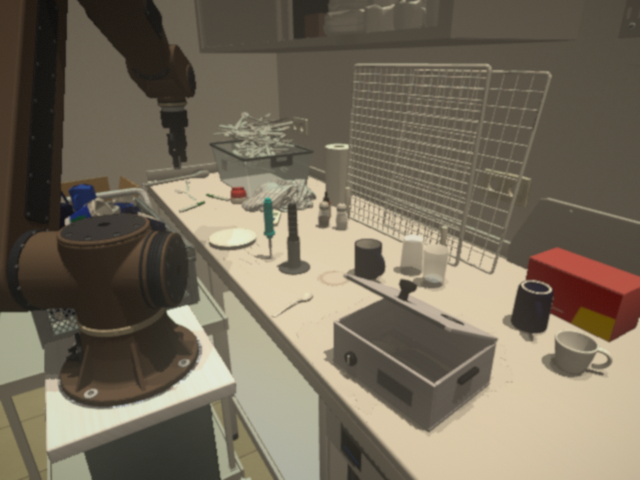

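Top view: the black probe in its stand is at (293,262) and the turquoise look-alike at (258,271). The lid's knob is at (476,271) and the ring at (487,251). Side view: probe head at (292,208), turquoise at (268,203), lid knob at (406,288).
Could be taken for the probe: turquoise one (top 258,271), thermometer (top 170,225), small shakers (top 215,185). I choose the black one with the round steel foot, and will check it in a close crop.

Run:
```python
from h import *
T=dict(np.load('top0.npz'));S=dict(np.load('side0.npz'))
a=T['color'][225:310,240:345];b=T['color'][220:310,405:525];c=S['color'][185:285,245:325];d=S['color'][255:420,320:505]
f=lambda i:cv2.resize(i[:,:,::-1],(400,300),interpolation=cv2.INTER_CUBIC)
cv2.imwrite('pics/crop1.png',np.vstack([np.hstack([f(a),f(b)]),np.hstack([f(c),f(d)])]))
for n,C,l in(('T',T,[(293,262),(258,271),(476,271),(487,251),(487,245),(430,240),(510,232),(510,265),(440,285)]),('S',S,[(292,208),(292,240),(407,285),(350,275),(490,335),(440,320)])):
    for uv in l: print(n,uv,pt(C,uv))
```

```text
T (293, 262) [0.44825576 0.1954642  0.17000433]
T (258, 271) [0.4252815  0.29086233 0.17913977]
T (476, 271) [ 0.41034804 -0.30066226  0.20032703]
T (487, 251) [ 0.46904879 -0.35922703  0.13044513]
T (487, 245) [ 0.48714225 -0.36348091  0.12128629]
T (430, 240) [ 0.50836224 -0.20400002  0.0910802 ]
T (510, 232) [ 0.53744307 -0.48495942 -0.00078307]
T (510, 265) [ 0.4258252  -0.41247139  0.16088655]
T (440, 285) [ 0.37529139 -0.20720251  0.17268809]
S (292, 208) [0.45289775 0.18974409 0.17624533]
S (292, 240) [0.44737131 0.18578988 0.08831631]
S (407, 285) [ 0.40168472 -0.31810841  0.19493488]
S (350, 275) [ 0.36112585 -0.2138246   0.17895285]
S (490, 335) [ 0.52722298 -0.39586906  0.09849612]
S (440, 320) [ 0.40423739 -0.39294914  0.16833922]
```

View pics/crop1.png

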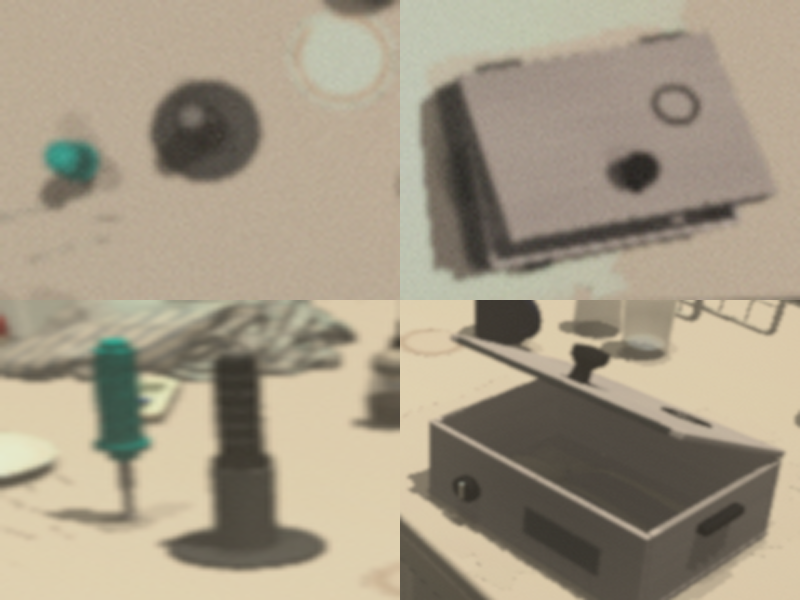

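The crop confirms the choice: the black ribbed probe is in a tube stand on a round foot, while the turquoise one stands bare. The ring and knob on the lid are clear. Next I measure.

Run:
```python
from h import *
T=dict(np.load('top0.npz'));S=dict(np.load('side0.npz'))
print('head',plane(T,(290.4,258.2),.193),'stand foot c',plane(T,(293.8,261.8),.004))
# foot contour
g=cv2.cvtColor(T['color'],cv2.COLOR_RGB2GRAY)
m=(g[235:290,270:320]<115).astype(np.uint8);cs=max(cv2.findContours(m,0,1)[0],key=cv2.contourArea)
(u,v),r=cv2.minEnclosingCircle(cs);print('foot circ',u+270,v+235,r,plane(T,(u+270,v+235),.003))
g2=cv2.cvtColor(S['color'],cv2.COLOR_RGB2GRAY)
for row in(212,222,232,245,255):
    x=np.where(g2[row,275:310]<85)[0]+275; u=(x.min()+x.max())/2
    o,d=ray(S,(u,row)); print(row,x.min(),x.max(), 'at y=.19x:',o+d*((0.449-o[0])/d[0]))
# lid plane
poly=np.array([[428,240],[490,233],[508,262],[442,286]])
mk=np.zeros(g.shape,np.uint8);cv2.fillConvexPoly(mk,poly,1);mk=cv2.erode(mk,np.ones((5,5)))
cv2.circle(mk,(474,271),11,0,-1);cv2.circle(mk,(487,251),9,0,-1)
P=np.array([pt(T,(x,y)) for y,x in np.argwhere(mk) if T['depth'][y,x]>0])
c=np.median(P,0)
for k in range(4):
    A=np.c_[P[:,:2],np.ones(len(P))];w=np.linalg.lstsq(A,P[:,2],rcond=None)[0];e=P[:,2]-A@w;P=P[abs(e)<max(.004,2*e.std())]
n=np.array([-w[0],-w[1],1]);n/=np.linalg.norm(n);print('n',n,'std',e.std(),len(P))
th=np.arccos(n[2]);yaw=np.arctan2(-n[1],-n[0]);print('angle',th,'yaw(from n)',yaw, )
# ring centroid
m=(g[240:262,476:500]<95).astype(np.uint8);cs=max(cv2.findContours(m,0,1)[0],key=cv2.contourArea);(u,v),(a,b),_=cv2.fitEllipse(cs);u+=476;v+=240;print('ring',u,v,a,b)
o,d=ray(T,(u,v));s=(w[2]+w[0]*o[0]+w[1]*o[1]-o[2])/(d[2]-w[0]*d[0]-w[1]*d[1]);X=o+s*d;print('ring pt',X)
for q in(yaw,):
    yd=np.array([-np.sin(q),np.cos(q),0]);xl=np.cross(yd,n);hin=X+xl*.07+yd*.06-n*.008
    xs=np.array([np.cos(q),np.sin(q),0]);print('hinge',hin,'knob top',hin-xl*.14+n*.043,'spot shut',hin+[0,0,.008]-xs*.07-yd*.06)
```

```text
head [0.4573344  0.20097325 0.193     ] stand foot c [0.4586103  0.20258918 0.004     ]
foot circ 293.0 262.5 15.207006454467773 [0.4565507  0.20516738 0.003     ]
212 288 295 at y=.19x: [0.449      0.18573967 0.1670845 ]
222 289 295 at y=.19x: [0.449      0.18501097 0.13954515]
232 290 296 at y=.19x: [0.449      0.18131111 0.11248231]
245 289 298 at y=.19x: [0.449      0.18118808 0.07503461]
255 289 298 at y=.19x: [0.449      0.18341599 0.04468503]
n [0.50408876 0.07475344 0.86041063] std 0.0012958128021922518 1758
angle 0.5347214185110652 yaw(from n) -2.9943713932883465Traceback (most recent call last):
  File "<stdin>", line 23, in <module>
cv2.error: OpenCV(4.12.0) /io/opencv/modules/imgproc/src/shapedescr.cpp:361: error: (-201:Incorrect size of input array) There should be at least 5 points to fit the ellipse in function 'fitEllipseNoDirect'
```

Run:
```python
from h import *
T=dict(np.load('top0.npz'));S=dict(np.load('side0.npz'))
g=cv2.cvtColor(T['color'],cv2.COLOR_RGB2GRAY)
n=np.array([.50409,.07475,.86041]);q=np.arctan2(n[1],n[0])
for uv in [(292,212),(292.5,222),(293,232),(293.5,250)]:
    o,d=ray(S,uv)
    for x in(.455,.459):print(uv,o+d*((x-o[0])/d[0]))
p0=np.median([pt(T,(x,y)) for x in range(450,468) for y in range(245,256)],0)
r=g[240:264,474:502];print(r.min(),np.median(r))
m=(r<np.median(r)-25).astype(np.uint8);cs=max(cv2.findContours(m,0,1)[0],key=cv2.contourArea);(u,v),ab,_=cv2.fitEllipse(cs);u+=474;v+=240;print('ring',u,v,ab)
o,d=ray(T,(u,v));X=o+d*(n@(p0-o))/(n@d);print('ring pt',X)
yd=np.array([-np.sin(q),np.cos(q),0]);xl=np.cross(yd,n);xs=np.array([np.cos(q),np.sin(q),0])
hin=X+xl*.07+yd*.06-n*.008
print('yaw',q,'hinge',hin,'knob top',hin-xl*.14+n*.043,'front mid',hin-xl*.17+n*.008,'spot shut',hin+[0,0,.008]-xs*.07-yd*.06,'front mid shut',hin-xs*.17)
```

```text
(292, 212) [0.455      0.19480417 0.16340301]
(292, 212) [0.459      0.20278602 0.16039365]
(292.5, 222) [0.455      0.19404171 0.13559657]
(292.5, 222) [0.459      0.20201737 0.13236156]
(293, 232) [0.455      0.19326514 0.10728516]
(293, 232) [0.459     0.2012345 0.1038204]
(293.5, 250) [0.455      0.19426176 0.05410352]
(293.5, 250) [0.459      0.20223921 0.05020718]
93 151.0
ring 487.23473834991455 250.98266983032227 (11.9164400100708, 14.519959449768066)
ring pt [ 0.46894553 -0.35924109  0.13232652]
yaw 0.14721423442790074 hinge [ 0.51568907 -0.29165354  0.0897711 ] knob top [ 0.41821046 -0.30610835  0.19811302] front mid [ 0.37503421 -0.31251083  0.18328673] spot shut [ 0.4552472  -0.36127237  0.0977711 ] front mid shut [ 0.34752786 -0.31658967  0.0897711 ]
```

Hinge height comes out at 0.0898 (expected 0.0905), yaw 0.147, lid angle 0.53. The probe axis is near (0.458, 0.201), and both views agree. Next I plan the lid push: fingers shut, 120 mm from the hinge and 50 mm left of the knob.

```bash
cat > go.py <<'E'
import sys
from h import *
# go.py x y z psi_deg [...]: each target as shift/turn from the present pose
o=get_obs();R0=Ro.from_quat(o['tool_rot']).as_matrix();p0=o['tool_pos']
print('t',round(o['clock'],2),'p',p0.round(4),'psi',np.degrees(np.arctan2(R0[1,1],R0[0,1])).round(2),'tilt',R0[:2,2].round(4),'F',o['ft_force'].round(2),'w',round(o['width'],4),'q',o['qpos'].round(2))
a=list(map(float,sys.argv[1:]))
for i in range(0,len(a),4):
    ps=np.radians(a[i+3]);y=np.array([np.cos(ps),np.sin(ps),0]);z=np.array([0,0,-1.]);R=np.c_[np.cross(y,z),y,z]
    print(a[i:i+4],'->',(R0.T@(np.array(a[i:i+3])-p0)).round(4),Ro.from_matrix(R0.T@R).as_rotvec().round(4))
E
python3 go.py .50 .10 .30 11 .39 -.26 .23 -34
```

```text
t 0.1 p [0.2677 0.5646 0.2308] psi 64.63 tilt [-0.0005 -0.0009] F [ 0.17 -0.26  0.02] w 0.0852 q [ 1.02  0.49  1.56  0.    1.09 -0.11]
[0.5, 0.1, 0.3, 11.0] -> [-0.409  -0.3203 -0.0689] [-1.00e-03  4.00e-04  9.36e-01]
[0.39, -0.26, 0.23, -34.0] -> [-0.4638 -0.6926  0.0014] [-9.0000e-04  8.0000e-04  1.7214e+00]
```

>>> arm_command --commands '[[0.0,[-0.1,-0.08,-0.069],[0,0,0.2]],[0.0,[-0.409,-0.32,-0.069],[0,0,0.936]],[0.0,[-0.409,-0.32,-0.069],[0,0,0.936]],[0.0,[-0.409,-0.32,-0.069],[0,0,0.936]],[0.0,[-0.409,-0.32,-0.069],[0,0,0.936]],[0.0,[-0.409,-0.32,-0.069],[0,0,0.936]],[0.0,[-0.409,-0.32,-0.069],[0,0,0.936]],[0.0,[-0.409,-0.32,-0.069],[0,0,0.936]],[0.0,[-0.409,-0.32,-0.069],[0,0,0.936]],[0.0,[-0.409,-0.32,-0.069],[0,0,0.936]],[0.0,[-0.409,-0.32,-0.069],[0,0,0.936]],[0.0,[-0.409,-0.32,-0.069],[0,0,0.936]],[0.0,[-0.409,-0.32,-0.069],[0,0,0.936]]]'

```text
clock: 1.4
tool_pos: [0.5001, 0.1, 0.3]
tool_rot: [0.637, 0.771, -0.0, -0.0]
ft_force: [-0.0, 0.0, -0.2]
width: -0.0002
```

```bash
python3 go.py .39 -.26 .23 -34
```

```text
t 1.4 p [0.5001 0.1    0.3   ] psi 10.91 tilt [-0.0007  0.0002] F [-0.01  0.04 -0.22] w -0.0002 q [ 0.07  0.26  1.74  0.    1.15 -0.12]
[0.39, -0.26, 0.23, -34.0] -> [-0.3326 -0.1762  0.07  ] [-0.0008 -0.      0.7839]
```

>>> arm_command --commands '[[0.0,[-0.333,-0.176,0],[0,0,0.784]],[0.0,[-0.333,-0.176,0],[0,0,0.784]],[0.0,[-0.333,-0.176,0],[0,0,0.784]],[0.0,[-0.333,-0.176,0],[0,0,0.784]],[0.0,[-0.333,-0.176,0],[0,0,0.784]],[0.0,[-0.333,-0.176,0],[0,0,0.784]],[0.0,[-0.333,-0.176,0],[0,0,0.784]],[0.0,[-0.333,-0.176,0],[0,0,0.784]],[0.0,[-0.333,-0.176,0.07],[0,0,0.784]],[0.0,[-0.333,-0.176,0.07],[0,0,0.784]],[0.0,[-0.333,-0.176,0.07],[0,0,0.784]]]'

```text
clock: 2.5
tool_pos: [0.3903, -0.2585, 0.228]
tool_rot: [0.882, 0.47, -0.001, -0.003]
ft_force: [0.1, 0.5, 0.4]
width: 0.0002
```

Now I push down slowly, stopping just above the shut height.

>>> arm_command --commands '[[0.0,[0,0,0.02],[0,0,0]],[0.0,[0,0,0.04],[0,0,0]],[0.0,[0,0,0.05],[0,0,0]],[0.0,[0,0,0.058],[0,0,0]],[0.0,[0,0,0.066],[0,0,0]],[0.0,[0,0,0.074],[0,0,0]],[0.0,[0,0,0.082],[0,0,0]],[0.0,[0,0,0.09],[0,0,0]],[0.0,[0,0,0.098],[0,0,0]],[0.0,[0,0,0.106],[0,0,0]],[0.0,[0,0,0.112],[0,0,0]],[0.0,[0,0,0.118],[0,0,0]],[0.0,[0,0,0.122],[0,0,0]],[0.0,[0,0,0.125],[0,0,0]],[0.0,[0,0,0.127],[0,0,0]],[0.0,[0,0,0.127],[0,0,0]]]'

```text
clock: 4.1
tool_pos: [0.3911, -0.2601, 0.1031]
tool_rot: [0.883, 0.47, 0.0, -0.0]
ft_force: [-0.4, -0.6, 1.5]
width: 0.0001
```

>>> arm_command --commands '[[0.0,[0,0,0.001],[0,0,0]],[0.0,[0,0,0.002],[0,0,0]],[0.0,[0,0,0.003],[0,0,0]],[0.0,[0,0,0.004],[0,0,0]],[0.0,[0,0,0.005],[0,0,0]],[0.0,[0,0,0.005],[0,0,0]]]'

```text
clock: 4.7
tool_pos: [0.391, -0.2601, 0.0985]
tool_rot: [0.883, 0.47, 0.0, 0.0]
ft_force: [-1.8, 0.6, 5.1]
width: 0.0002
```

>>> arm_command --commands '[[0.0,[0,0,0.001],[0,0,0]],[0.0,[0,0,0.001],[0,0,0]]]'

```text
clock: 4.9
tool_pos: [0.3911, -0.2602, 0.0984]
tool_rot: [0.883, 0.47, 0.0, 0.0]
ft_force: [-4.9, 1.8, 20.6]
width: 0.0001
```

The lid is against its stop: z 0.0984, force risen to 20 N. I lift off and check with the camera on the way.

>>> arm_command --commands '[[0.0,[0,0,-0.05],[0,0,0]],[0.0,[0,0,-0.1],[0,0,0]],[0.0,[0,0,-0.15],[0,0,0]],[0.0,[0,0,-0.2],[0,0,0]],[0.0,[0,0,-0.2],[0,0,0]],[0.0,[0,0,-0.2],[0,0,0]]]'

```text
clock: 5.5
tool_pos: [0.391, -0.26, 0.2979]
tool_rot: [0.883, 0.47, 0.0, 0.001]
ft_force: [-0.0, -0.1, -0.7]
width: -0.0
```

```bash
python3 go.py .49 .0 .30 0 .458 .201 .30 24
```

```text
t 5.5 p [ 0.391  -0.26    0.2979] psi -33.92 tilt [ 0.0017 -0.0013] F [-0.03 -0.08 -0.73] w -0.0 q [-0.73  0.2   1.83  0.    1.11 -0.14]
[0.49, 0.0, 0.3, 0.0] -> [ 0.271  -0.063  -0.0023] [ 0.002   0.0007 -0.592 ]
[0.458, 0.201, 0.3, 24.0] -> [ 0.42   -0.2017 -0.0026] [ 0.0018  0.0012 -1.0108]
```

>>> arm_command --commands '[[0.0854,[0.271,-0.063,0],[0.002,0,-0.592]],[0.0854,[0.271,-0.063,0],[0.002,0,-0.592]],[0.0854,[0.271,-0.063,0],[0.002,0,-0.592]],[0.0854,[0.271,-0.063,0],[0.002,0,-0.592]],[0.0854,[0.271,-0.063,0],[0.002,0,-0.592]],[0.0854,[0.42,-0.202,0],[0.002,0.001,-1.011]],[0.0854,[0.42,-0.202,0],[0.002,0.001,-1.011]],[0.0854,[0.42,-0.202,0],[0.002,0.001,-1.011]],[0.0854,[0.42,-0.202,0],[0.002,0.001,-1.011]],[0.0854,[0.42,-0.202,0],[0.002,0.001,-1.011]],[0.0854,[0.42,-0.202,0],[0.002,0.001,-1.011]],[0.0854,[0.42,-0.202,0],[0.002,0.001,-1.011]]]'

```text
clock: 6.7
tool_pos: [0.4572, 0.2014, 0.2957]
tool_rot: [0.544, 0.839, -0.001, -0.002]
ft_force: [0.3, 0.1, -0.3]
width: 0.0855
```

```bash
python3 go.py .458 .201 .21 24 .458 .201 .136 24
python3 - <<'E'
from h import *
T=cam('top');S=cam('side');np.savez('top1.npz',**T);np.savez('side1.npz',**S)
a=T['color'][200:320,405:565];b=S['color'][130:290,210:424]
f=lambda i:cv2.resize(i[:,:,::-1],(400,300),interpolation=cv2.INTER_CUBIC)
cv2.imwrite('pics/c2.png',np.hstack([f(a),f(b)]))
E
```

```text
t 6.7 p [0.4572 0.2014 0.2957] psi 24.1 tilt [-0.0046  0.0002] F [ 0.32  0.11 -0.33] w 0.0855 q [ 0.28  0.25  1.77  0.    1.13 -0.14]
[0.458, 0.201, 0.21, 24.0] -> [-0.0009  0.0009  0.0857] [-0.0041 -0.0021  0.0018]
[0.458, 0.201, 0.136, 24.0] -> [-0.001   0.0012  0.1597] [-0.0041 -0.0021  0.0018]
```

View pics/c2.png

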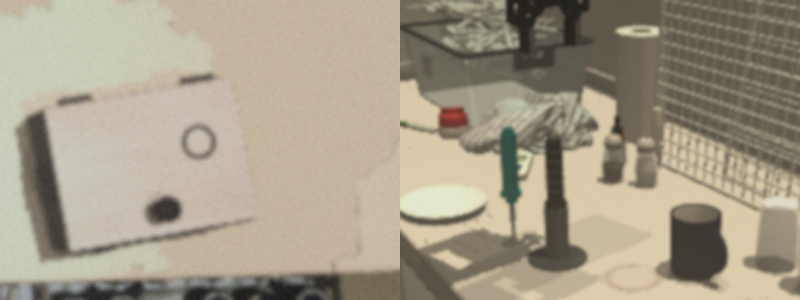

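The lid is shut flat (ring at about top pixel 484.6, 256.8) and the open gripper is centred over the black probe. I descend around it.

>>> arm_command --commands '[[0.0854,[0,0,0.03],[0,0,0]],[0.0854,[0,0,0.06],[0,0,0]],[0.0854,[0,0,0.09],[0,0,0]],[0.0854,[0,0,0.115],[0,0,0]],[0.0854,[0,0,0.14],[0,0,0]],[0.0854,[0,0,0.162],[0,0,0]],[0.0854,[0,0,0.162],[0,0,0]],[0.0854,[0,0,0.162],[0,0,0]]]'

```text
clock: 7.6
tool_pos: [0.4577, 0.2006, 0.1355]
tool_rot: [0.545, 0.838, -0.0, -0.001]
ft_force: [0.1, -0.2, 0.8]
width: 0.0854
```

```bash
python3 go.py .458 .201 .136 24
python3 - <<'E'
from h import *
T=dict(np.load('top1.npz'));g=cv2.cvtColor(T['color'],cv2.COLOR_RGB2GRAY)
r=g[246:268,473:497];m=(r<np.median(r)-25).astype(np.uint8);cs=max(cv2.findContours(m,0,1)[0],key=cv2.contourArea);(u,v),ab,_=cv2.fitEllipse(cs)
print(u+473,v+246,ab,plane(T,(u+473,v+246),.0995))
print('face z',np.median([pt(T,(x,y))[2] for x in range(435,470) for y in range(248,262)]))
S=dict(np.load('side1.npz'));g=cv2.cvtColor(S['color'],cv2.COLOR_RGB2GRAY);uv=proj(S,[[.455,-.361,.0985]])[0];print('side expects',uv)
c=cam('side');save(c,'c3.png',(210,130,370,280),5)
E
```

```text
t 7.6 p [0.4577 0.2006 0.1355] psi 23.93 tilt [-0.0025  0.001 ] F [ 0.08 -0.23  0.77] w 0.0854 q [ 0.28  0.45  1.96  0.    0.73 -0.14]
[0.458, 0.201, 0.136, 24.0] -> [ 0.0003  0.0004 -0.0005] [-0.0019 -0.0019 -0.0012]
484.0541296005249 256.4105815887451 (13.765426635742188, 14.087908744812012) [ 0.45558019 -0.36067432  0.0995    ]
face z 0.098777868195843
side expects [444.18152888 337.74729164]
```

View pics/c3.png

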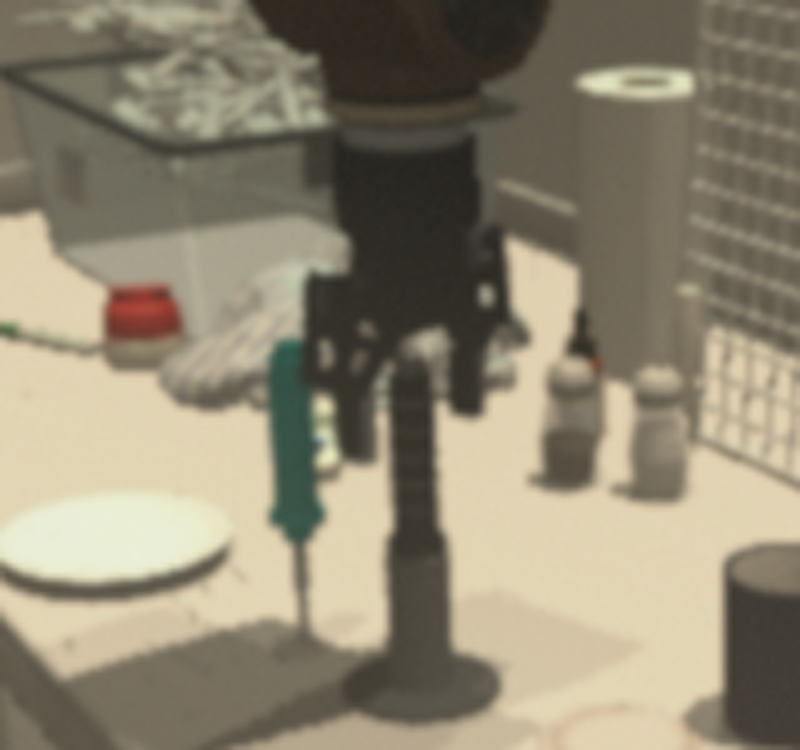

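The fingers straddle the handle symmetrically and the turquoise probe is clear of them. The ring measures (0.4556, -0.3607) at face z 0.0988, which agrees with the prediction. I close on the handle.

>>> arm_command --commands '[[0.015,[0,0,0],[0,0,0]],[0.015,[0,0,0],[0,0,0]],[0.015,[0,0,0],[0,0,0]],[0.015,[0,0,0],[0,0,0]],[0.015,[0,0,0],[0,0,0]],[0.015,[0,0,0],[0,0,0]],[0.015,[0,0,0],[0,0,0]],[0.015,[0,0,0],[0,0,0]],[0.015,[0,0,0],[0,0,0]],[0.015,[0,0,0],[0,0,0]]]'

```text
clock: 8.65
tool_pos: [0.4577, 0.2015, 0.1357]
tool_rot: [0.545, 0.839, 0.0, -0.001]
ft_force: [0.3, 0.1, 5.8]
width: 0.0246
```

Gripped at 24.6 mm. I lift straight up slowly at first.

>>> arm_command --commands '[[0.0,[0,0,-0.005],[0,0,0]],[0.0,[0,0,-0.015],[0,0,0]],[0.0,[0,0,-0.03],[0,0,0]],[0.0,[0,0,-0.045],[0,0,0]],[0.0,[0,0,-0.06],[0,0,0]],[0.0,[0,0,-0.075],[0,0,0]],[0.0,[0,0,-0.09],[0,0,0]],[0.0,[0,0,-0.11],[0,0,0]],[0.0,[0,0,-0.14],[0,0,0]],[0.0,[0,0,-0.17],[0,0,0]],[0.0,[0,0,-0.17],[0,0,0]],[0.0,[0,0,-0.17],[0,0,0]],[0.0,[0,0,-0.17],[0,0,0]]]'

```text
clock: 9.95
tool_pos: [0.4572, 0.201, 0.3045]
tool_rot: [0.545, 0.839, -0.001, -0.002]
ft_force: [0.1, -0.5, -1.8]
width: 0.0248
```

```bash
python3 go.py .49 -.04 .31 0 .4556 -.3608 .31 -38
python3 - <<'E'
from h import *
c=cam('side');save(c,'c4.png',(210,70,370,280),3.5);np.savez('side2.npz',**c);T=cam('top');np.savez('top2.npz',**T)
E
```

```text
t 9.95 p [0.4572 0.201  0.3045] psi 24.01 tilt [-0.0034  0.0007] F [ 0.14 -0.48 -1.84] w 0.0248 q [ 0.28  0.24  1.75  0.    1.15 -0.14]
[0.49, -0.04, 0.31, 0.0] -> [-0.2335 -0.0681 -0.0058] [-0.0032 -0.0014  0.4191]
[0.4556, -0.3608, 0.31, -38.0] -> [-0.5125 -0.2301 -0.0059] [-3.6000e-03 -3.0000e-04  1.0823e+00]
```

View pics/c4.png

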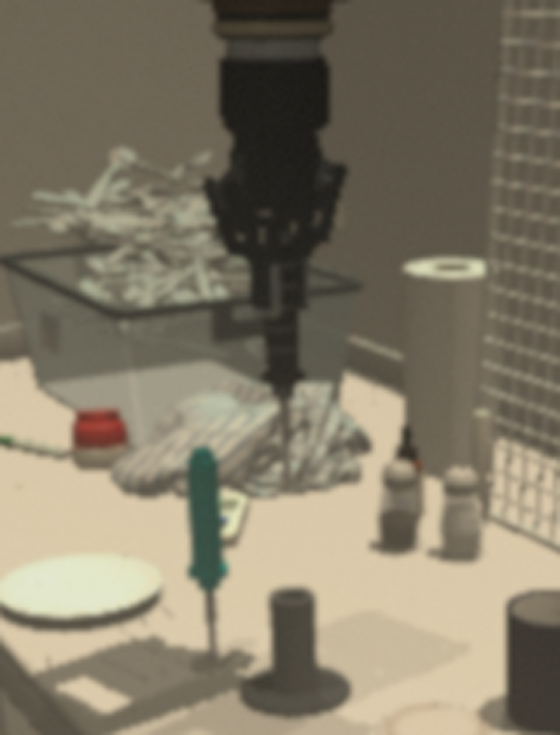

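The probe is out, upright and clear of the stand, with the foot tip at about side (293,209). I carry it over the ring.

>>> arm_command --commands '[[0.0,[-0.02,-0.006,-0.002],[0,0,0.04]],[0.0,[-0.06,-0.017,-0.005],[0,0,0.11]],[0.0,[-0.1,-0.029,-0.005],[0,0,0.18]],[0.0,[-0.14,-0.041,-0.005],[0,0,0.25]],[0.0,[-0.18,-0.053,-0.005],[0,0,0.32]],[0.0,[-0.233,-0.068,-0.005],[0,0,0.42]],[0.0,[-0.27,-0.09,-0.005],[0,0,0.5]],[0.0,[-0.31,-0.113,-0.005],[0,0,0.6]],[0.0,[-0.35,-0.136,-0.005],[0,0,0.7]],[0.0,[-0.39,-0.159,-0.005],[0,0,0.79]],[0.0,[-0.43,-0.182,-0.005],[0,0,0.88]],[0.0,[-0.465,-0.202,-0.005],[0,0,0.97]],[0.0,[-0.495,-0.219,-0.005],[0,0,1.04]],[0.0,[-0.51,-0.228,-0.005],[0,0,1.082]],[0.0,[-0.512,-0.23,-0.005],[0,0,1.082]],[0.0,[-0.512,-0.23,-0.005],[0,0,1.082]],[0.0,[-0.512,-0.23,-0.005],[0,0,1.082]]]'

```text
clock: 11.75
tool_pos: [0.4562, -0.3589, 0.3096]
tool_rot: [0.898, 0.439, -0.001, -0.001]
ft_force: [0.3, 1.0, -1.4]
width: 0.0246
```

```bash
cat > tilt.py <<'E'
import sys
from h import *
o=get_obs();c=cam('side');T=cam('top');np.savez('sideX.npz',**c)
p=o['tool_pos'];ax=Ro.from_quat(o['tool_rot']).as_matrix()[:,2]
for nm,d in(('tip',0),('handlebottom',.0427),('foot',.1257)): print(nm,p+ax*d,proj(c,[p+ax*d])[0].round(1),proj(T,[p+ax*d])[0].round(1))
print('F',o['ft_force'].round(2),'spot side',proj(c,[[.4556,-.3608,.0985]])[0])
save(c,sys.argv[1],(365,175,525,375),3)
E
python3 go.py .4556 -.3608 .23 -38; python3 tilt.py c5.png
```

```text
t 11.75 p [ 0.4562 -0.3589  0.3096] psi -37.88 tilt [-0.002   0.0017] F [ 0.32  0.99 -1.42] w 0.0246 q [-0.78  0.36  1.56 -0.    1.22 -0.12]
[0.4556, -0.3608, 0.23, -38.0] -> [-0.0019  0.0009  0.0796] [-0.0026 -0.0001  0.0021]
tip [ 0.45618801 -0.35890376  0.30957413] [458.  219.6] [512.1 250.3]
handlebottom [ 0.45610299 -0.35883106  0.26687428] [454.8 245.7] [505.4 251.7]
foot [ 0.45593773 -0.35868975  0.18387456] [448.9 292.8] [493.8 254.2]
F [ 0.32  0.99 -1.42] spot side [444.35261182 337.57983727]
```

View pics/c5.png

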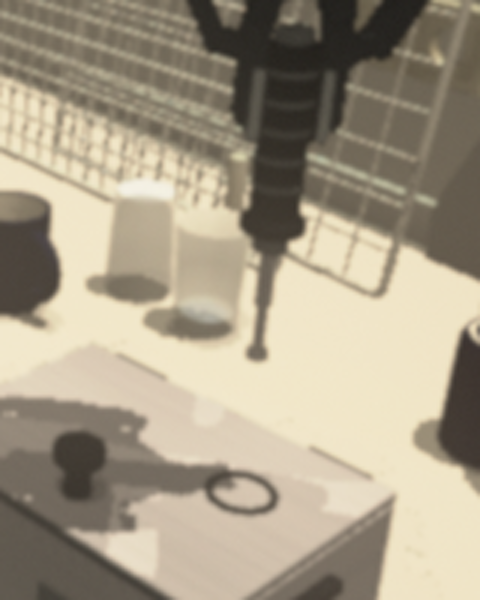

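The probe hangs upright over the ring: foot at side (450.7,294.3) and ring at (445.3,339), both within about 1.5 px of prediction with the same bias. I descend to just above contact (TCP contact predicted at 0.224).

>>> arm_command --commands '[[0.0,[-0.001,0.0,0.02],[0,0,0]],[0.0,[-0.001,0.0,0.04],[0,0,0]],[0.0,[-0.001,0.0,0.06],[0,0,0]],[0.0,[-0.001,0.0,0.072],[0,0,0]],[0.0,[-0.001,0.0,0.08],[0,0,0]],[0.0,[-0.001,0.0,0.08],[0,0,0]],[0.0,[-0.001,0.0,0.08],[0,0,0]],[0.0,[-0.001,0.0,0.08],[0,0,0]]]'

```text
clock: 12.65
tool_pos: [0.4555, -0.361, 0.2305]
tool_rot: [0.899, 0.439, -0.0, -0.0]
ft_force: [0.2, -0.4, -1.3]
width: 0.025
```

```bash
python3 go.py .4556 -.3608 .2172 -38; for i in 1 2 3 4 5 6; do python3 -c "
from h import *
cam('top');print(get_obs()['ft_force'].round(2),get_obs()['tool_pos'].round(4))"; done
```

```text
t 12.65 p [ 0.4555 -0.361   0.2305] psi -37.98 tilt [-0.0008  0.0003] F [ 0.18 -0.41 -1.28] w 0.025 q [-0.78  0.43  1.67 -0.    1.04 -0.12]
[0.4556, -0.3608, 0.2172, -38.0] -> [ 0.0002 -0.      0.0133] [-0.0008  0.0003  0.0003]
[ 0.5  -0.33 -0.61] [ 0.4554 -0.361   0.2304]
[-0.58  0.1  -1.02] [ 0.4554 -0.361   0.2303]
[-0.35  0.32 -1.17] [ 0.4553 -0.361   0.2302]
[ 0.47  0.98 -1.1 ] [ 0.4553 -0.3609  0.23  ]
[-0.03 -0.36 -0.56] [ 0.4552 -0.3609  0.23  ]
[-0.99 -0.8  -1.63] [ 0.4552 -0.3609  0.2298]
```

Free-hanging baseline force is about -1.0 N. I step down 8 mm, then average.

>>> arm_command --commands '[[0.0,[0,0,0.003],[0,0,0]],[0.0,[0,0,0.006],[0,0,0]],[0.0,[0,0,0.008],[0,0,0]],[0.0,[0,0,0.008],[0,0,0]],[0.0,[0,0,0.008],[0,0,0]]]'

```text
clock: 13.45
tool_pos: [0.4552, -0.3608, 0.2216]
tool_rot: [0.899, 0.438, -0.001, -0.001]
ft_force: [-1.2, -0.3, 0.0]
width: 0.0246
```

```bash
cat > av.py <<'E'
from h import *
L=[]
for i in range(8): cam('side');o=get_obs();L.append(np.r_[o['ft_force'],o['tool_pos'],o['width']])
print(o['clock'],np.mean(L,0).round(4),'last',L[-1].round(4))
E
python3 av.py
```

```text
13.85 [-0.3571 -0.2052 -0.0881  0.4552 -0.3608  0.2217  0.0248] last [-0.8768 -0.534  -0.5957  0.4552 -0.3608  0.2216  0.0249]
```

The 0.96 N rise means 2.7 mm of compression, against 2.5 mm predicted. I go 4.4 mm further and hold.

>>> arm_command --commands '[[0.0,[0,0,0.002],[0,0,0]],[0.0,[0,0,0.0035],[0,0,0]],[0.0,[0,0,0.0044],[0,0,0]],[0.0,[0,0,0.0044],[0,0,0]],[0.0,[0,0,0.0044],[0,0,0]],[0.0,[0,0,0.0044],[0,0,0]],[0.0,[0,0,0.0044],[0,0,0]],[0.0,[0,0,0.0044],[0,0,0]],[0.0,[0,0,0.0044],[0,0,0]],[0.0,[0,0,0.0044],[0,0,0]]]'

```text
clock: 14.85
tool_pos: [0.4552, -0.3609, 0.2173]
tool_rot: [0.899, 0.438, -0.001, -0.001]
ft_force: [0.2, -0.1, 1.1]
width: 0.0249
```

```bash
python3 av.py; python3 tilt.py c6.png
```

```text
15.25 [-0.2418 -0.1073  1.3719  0.4552 -0.3609  0.2173  0.0248] last [ 0.6617 -0.1506  1.4545  0.4552 -0.3608  0.2173  0.025 ]
tip [ 0.45520247 -0.36084288  0.21725504] [451.8 275. ] [499.1 253.5]
handlebottom [ 0.45512787 -0.36079347  0.17455513] [448.9 298.5] [493.3 254.7]
foot [ 0.45498287 -0.36069743  0.09155532] [443.6 341.1] [483.2 256.8]
F [ 0.66 -0.15  1.45] spot side [444.35261182 337.57983727]
```

View pics/c6.png

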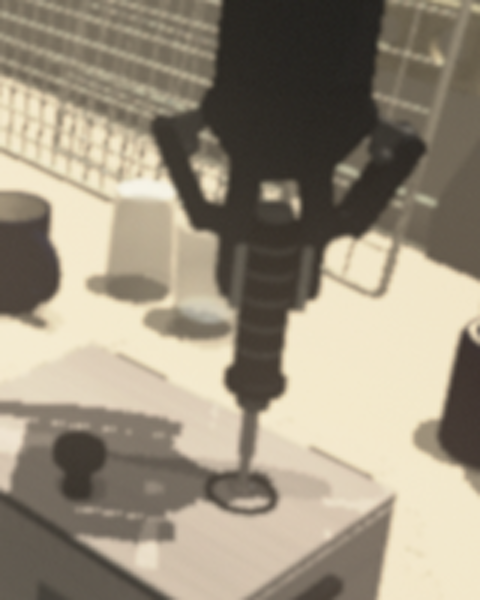

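The foot stands inside the ring (at about side (446,337)) with the probe upright and the lid flat. Force rise is 2.42 N, or 6.9 mm. I hold for 4 s.

>>> arm_command --commands '[[0.0,[0,0,0],[0,0,0]],[0.0,[0,0,0],[0,0,0]],[0.0,[0,0,0],[0,0,0]],[0.0,[0,0,0],[0,0,0]],[0.0,[0,0,0],[0,0,0]],[0.0,[0,0,0],[0,0,0]],[0.0,[0,0,0],[0,0,0]],[0.0,[0,0,0],[0,0,0]],[0.0,[0,0,0],[0,0,0]],[0.0,[0,0,0],[0,0,0]],[0.0,[0,0,0],[0,0,0]],[0.0,[0,0,0],[0,0,0]],[0.0,[0,0,0],[0,0,0]],[0.0,[0,0,0],[0,0,0]],[0.0,[0,0,0],[0,0,0]],[0.0,[0,0,0],[0,0,0]],[0.0,[0,0,0],[0,0,0]],[0.0,[0,0,0],[0,0,0]],[0.0,[0,0,0],[0,0,0]],[0.0,[0,0,0],[0,0,0]]]'

```text
clock: 17.35
tool_pos: [0.4552, -0.3608, 0.2172]
tool_rot: [0.899, 0.439, -0.001, -0.001]
ft_force: [-0.2, -0.2, 0.9]
width: 0.0245
```

>>> arm_command --commands '[[0.0,[0,0,0],[0,0,0]],[0.0,[0,0,0],[0,0,0]],[0.0,[0,0,0],[0,0,0]],[0.0,[0,0,0],[0,0,0]],[0.0,[0,0,0],[0,0,0]],[0.0,[0,0,0],[0,0,0]],[0.0,[0,0,0],[0,0,0]],[0.0,[0,0,0],[0,0,0]],[0.0,[0,0,0],[0,0,0]],[0.0,[0,0,0],[0,0,0]],[0.0,[0,0,0],[0,0,0]],[0.0,[0,0,0],[0,0,0]],[0.0,[0,0,0],[0,0,0]],[0.0,[0,0,0],[0,0,0]],[0.0,[0,0,0],[0,0,0]],[0.0,[0,0,0],[0,0,0]],[0.0,[0,0,0],[0,0,0]],[0.0,[0,0,0],[0,0,0]],[0.0,[0,0,0],[0,0,0]],[0.0,[0,0,0],[0,0,0]]]'

```text
clock: 19.35
tool_pos: [0.4552, -0.3608, 0.2172]
tool_rot: [0.899, 0.438, -0.001, -0.001]
ft_force: [0.0, -1.0, 2.4]
width: 0.0246
```

```bash
python3 av.py; python3 -c "
from h import *
print(order.job_done())"
```

```text
19.75 [ 0.4171 -0.4374  1.4863  0.4552 -0.3608  0.2172  0.0247] last [-0.1491 -1.0595  1.0949  0.4552 -0.3608  0.2172  0.0245]
the job is handed in; nothing more can be done
None
```

I shut the lid and held the black probe upright with its foot inside the ring, pressing lightly for about 5 s. I handed the job in at about 20 s with the probe still held there.

- **Lid:** I pushed it down to its stop with the closed fingers. They stopped at z = 0.0984, where the force rose to about 20 N. The camera put the shut face at 0.0988, against 0.0985 expected.
- **Press:** the last averaged force was about 2.5 N above the free-hanging value, which is about 7 mm of foot travel. The arm's height gives the same figure. Force readings were noisy, by about 0.5 N.
- **Position:** the side view shows the foot inside the ring and the probe upright. The calculated foot position is within about 1 mm of the measured ring centre. While the probe was hanging, the side view suggested about 1° of tilt.
- **Other objects:** the arm did not go near the mug, saucer, teaspoon, thermometer or turquoise look-alike. I did not check each of them again at the end.

No checks failed or disagreed.

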